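# Reset a shaker platform's retaining bar and load a beaker

## Robot

A 7-joint arm with a two-finger parallel gripper is mounted at the origin on a cart in front of the work surface, level with it; the furniture and walls round the work are solid. World frame = base frame: x ahead of the robot, y to its left, z up, the work surface at z = 0. Lengths are in mm, angles in rad, forces in N, time in s.
With the tool pointing down it reaches from about 350 to 900 mm from the base axis. Payload 8.1 kg.
Tool frame: the origin (TCP) lies between the finger pads; the fingertips stand 8 mm ahead of it and the grasp point (between the pads) lies 11 mm behind it; z points along the fingers, y is the line along which they close (so a half turn about z gives the same grasp; the last joint's range is limited). The gripper opens to 92 mm and grips with 3 to 60 N. Pads are 19 mm wide; open, the fingers measure 130 mm over their backs; the gripper's body (75 mm by 190 mm) begins 47 mm behind the grasp point.
Start: joints at [-0.103, 0.434, 0.025, 1.573, -0.012, 1.134, -0.075], TCP at [625.013, -0.027, 234.742] pointing down, gripper open.
Joint ranges: [-2.62, 2.62], [-0.44, 2.09], [-1.27, 1.32], [0.08, 2.57], [-1.32, 4.46], [0.12, 2], [-2.74, 2.74]. Speed limits (rad/s): [2.22, 2.22, 3.01, 3.01, 3.14, 3.14, 3.14].

## Interface

Orientations are given as a unit quaternion [w, x, y, z].
In Python, from rig import get_state, viewer, r, spotter gives the robot as it stands.
- The arm moves only by the tool servo_tool, never from a script. Its argument "targets" is a list of rows, each a list of 6 numbers: the shift along the tool's x, y, z in cm, then the turn, a rotation vector about the tool's x, y, z in degrees. A call has 1 to 5 rows; each row shifts and turns the commanded pose from where the row before left it, along the tool's axes as they then stand; what a row does not reach is not made up. A row lasts 1/12 s, in which the tool goes at most 41.7 mm and 7.16 degrees, less where a joint would pass 70% of its speed; a pose out of reach is approached as far as the arm can. A call is refused whole if a number of a shift passes 4.17 or a number of a turn 7.16, either way. A call with a gripper value outside its range is refused whole. "gripper" is the opening, from 0 (shut) to 1 (fully open), set as the call begins (left out, the last holds). The fingers move at their own pace and stop on an object; "squeeze" is the grip in N (left out, the last holds). Time passes only in rows, so rows that do not move let the fingers close. It gives the time, the measured TCP pose, the force, the opening and the grip force at its end, in the units of the state.
- get_state(): the state, without advancing time (a new reading comes with each control period).
- viewer.grab_frame(name): name is "scene" or "side" or "wrist"; returns the picture (420x560x3 uint8, red, green, blue); there is no depth.
- viewer.camera_params(name): a dict with "vertical_fov" (degrees; the focal length in pixels is half the picture's height over the tangent of half this angle, whatever the lens; pixels are square), "cx", "cy" (the principal point, pixels), "world_from_camera" (4x4, takes a point from camera to world coordinates). Camera axes: x right, y up, looking along -z (the intrinsics and any distortion apply to the point x, -y, -z); pixel columns grow to the right and rows downward; lengths in mm; the calibration is good to about 2 mm. A picture is of the moment at which its call begins: read the wrist's pose just before it. camera_params takes no time and is no camera call; for the wrist camera it gives the pose at the moment of the call.
- r.job_done(): hands the job in; it is judged then, once.
Trained networks look in the newest picture that a camera, given by its name, has taken for a name from the list of things; names that differ only in an ending like _2 or _b are one class to them, and where a whole thing is asked for, a point or a joint stands for the part that bears it (a point fixed in the world has none). Each returns a list of dicts, best first, with "confidence" (0 to 1); they miss things now and then, are a little off and sometimes report something else, mostly with a low value. They report only what shows in the picture. A call takes as long as a camera call. They do not tell look-alikes from the thing itself.
- spotter.recognise(target, camera): "point" ([x, y, z] in mm, in world coordinates, good to about 4 mm: the middle of the surface that is visible of it).
The state is a dict: "clock": time; "qpos": joint angles; "joint_velocities": joint speeds; "joint_torque": joint torques, N m; "ee_pos": TCP position; "tool_rot": TCP orientation; "force": force on the tool from outside, world axes, zero at the start; "ft_torque": the same for the moment, N m; "opening": finger opening in mm; "grip_force": force on a finger pad.
Only numpy, scipy, OpenCV 4.12 (cv2) and the standard library are available. Lean on these libraries where they do the work, as an engineer would, in place of code of your own. Each camera call takes 0.05 s, during which the arm holds its last target. There are 200 camera calls.

## Task

The retaining bar on the bench shaker is still set for small bottles. Lift it by its handle out of its pair of notches, shift it along to the very next pair of notches away from the fixed fence and let it drop fully home at both ends; then take the small glass beaker that stands on the left part of the worktop, beside the lone sample cup, and stand it upright on the platform in the bay between fence and bar. Leave that cup and the two dropper bottles by the shaker where they are, and never let the beaker tip over.

Things in the scene. Friction and masses are not known exactly. Their poses are not given: they have to be found in the camera images.
- shaker: White bench shaker fixed to the worktop, with an aluminium platform (200 mm along its x, 232 mm along its y) whose non-slip top is 74 mm above the origin. Origin: under its middle, on the worktop; z up; -x is its front panel with two knobs; +y runs along two notched rails to the fixed fence. The rails (6 mm thick) stand at x = -88 and +88 mm; their tooth peaks are 112 mm above the origin.
- retaining_bar: Loose steel bar, about 0.2 kg, 10 mm thick, 24 mm tall, 203 mm long over its black end caps, which hang just outside the rails (3.5 mm endwise play). Origin: middle of its underside; x along the bar, y across it (as the shaker's x and y), z up. Held in its notches only by weight, 1.5 mm play each way; lift it at least 18 mm to clear the teeth. The bay to the fence is 37 mm at the start.
- bar_grip (a point): Centre of the bar's bow handle: a straight black grip 82 mm long (along the bar), 10 mm thick (across it), 12 mm high, 50 mm above the bar's underside, on two posts 72 mm apart in the middle of the bar. It stands above rails and fence, so open fingers can straddle it from above across its 10 mm thickness.
- start_notch (a point): Point midway between the two rails at the bottom of the pair of notches in which the bar starts (where the bar's origin lies at the start). Axes as the shaker's.
- next_notch (a point): Midway between the rails, at the bottom of the next pair of notches away from the fence (24 mm from start_notch towards the shaker's -y; 94 mm above the worktop): where the bar's origin must come to rest. Each rail has 7 notches, pitch 24 mm, 13 mm wide, straight for 12 mm above the bottom, then flaring to the tooth peaks at 17.5 mm. Axes as the shaker's.
- bay (a point): Middle of the bay on the platform's top between the fence and the bar when the bar is in next_notch; the bay is then 61 mm wide along the shaker's y (the beaker is 55 mm) and 170 mm long along x. Axes as the shaker's.
- small_beaker: Empty clear glass beaker, 55 mm in diameter, 69 mm tall, 0.1 kg, straight-sided and hollow, standing on the worktop left of the robot's middle (y > 0.1 m), near the sample cup. Origin: centre of its underside, z up. (The vessels at the far right are not part of the job.)
- sample_cup: Small lidded white sample cup, 48 mm wide, 43 mm tall, a bystander about 0.1 m in front of or behind the beaker (they swap places). Origin: centre of its underside.
- bottle_a: White dropper bottle, 35 mm in diameter, 88 mm tall, a bystander to the left of the shaker's fence. Origin: centre of its underside.
- bottle_b: White dropper bottle like bottle_a, standing behind it. Origin: centre of its underside.
- fence_face (a point): Middle of the top edge of the fixed fence's face, an upright aluminium plate 170 mm long along the shaker's x, 6 mm thick, at the +y end of the rails; top 116 mm above the worktop, 42 mm above the platform. The bay lies on its -y side.
There are look-alikes about, which are no part of the job. There is more than one size of the small_beaker; the one meant has the size given above.

How it is judged:
By the outcome, as a careful person would: the job done as asked, in the order asked, and still so for the second after the job is handed in, with the robot touching nothing.
It also fails if it takes over 62 s, if anything falls off the work surface, if the arm or the gripper's body presses on something with over 40 N, if the wrist force passes 120 N, or if a joint passes its speed limit or range.

## Working session

There is one attempt and no reset: what is moved stays moved. The work goes in short steps, Python scripts to look and compute and a tool call to move; the robot and the scene stay as the last step left them, time stands still between calls to the robot, and variables do not carry over. Pictures are saved under pics/ and viewed, at most 10 in all, crops included, and the job is handed in when it is done.

Besides the shell and the picture viewer there is one more tool, called after "Call:" as name(argument=value, ...) on one line, values as JSON. servo_tool: Moves the arm, as the interface text tells. Its arguments: {"type":"object","properties":{"targets":{"type":"array"},"gripper":{"type":"number"},"squeeze":{"type":"number"}},"required":["targets"]}

```bash
ls; mkdir -p pics; python3 - <<'E'
from rig import get_state, viewer, r, spotter
import cv2, numpy as np
print(get_state())
for c in ["scene","side"]:
    im=viewer.grab_frame(c); cv2.imwrite(f"pics/{c}0.png",cv2.cvtColor(im,cv2.COLOR_RGB2BGR))
    print(c,viewer.camera_params(c))
    for t in ["bar_grip","retaining_bar","small_beaker","sample_cup","shaker","bottle_a","fence_face"]:
        print(t,[(np.round(d["point"]).tolist(),round(d["confidence"],2)) for d in spotter.recognise(t,c)])
E
```

```text
pics
{'clock': 0.0, 'qpos': array([-0.10261895,  0.43522729,  0.0249817 ,  1.574114  , -0.01157057,
        1.1339963 , -0.07510627]), 'joint_velocities': array([ 1.00684412e-03, -6.95258932e-04,  7.48485667e-05,  7.03104269e-04,
        9.93054573e-04,  1.71348778e-04, -5.33578130e-04]), 'joint_torque': array([ 3.89017032e-04, -6.67853522e+01,  9.84863900e-01, -3.14464223e+01,
       -6.05165795e-02,  4.27553023e-02,  1.12382318e-04]), 'ee_pos': array([ 6.24492065e+02, -5.99922061e-02,  2.33935868e+02]), 'tool_rot': array([-5.00512944e-04,  7.07125203e-01,  7.07087906e-01, -6.24467684e-04]), 'force': array([-0.72882805,  0.2653088 , -0.16228896]), 'ft_torque': array([0.01357225, 0.01997957, 0.04265234]), 'grip_force': 0.0, 'opening': 92.12195724840328}
scene {'vertical_fov': 53.20709214590142, 'cx': 279.3126900815253, 'cy': 213.01594760612977, 'world_from_camera': array([[-5.15890397e-01,  6.20600682e-01, -5.90518325e-01,
        -4.45961502e+02],
       [-8.56456501e-01, -3.88472299e-01,  3.39958138e-01,
         6.96928441e+02],
       [-1.84217588e-02,  6.81134397e-01,  7.3192661
[... 740 characters left out ...]
48e-01, -7.10699204e-01,
        -7.13990324e+02],
       [-1.02223346e-02,  7.79732449e-01,  6.26029401e-01,
         8.90384585e+02],
       [ 0.00000000e+00,  0.00000000e+00,  0.00000000e+00,
         1.00000000e+00]])}
bar_grip [([615.0, -251.0, 116.0], 0.74)]
retaining_bar [([618.0, -254.0, 118.0], 0.96)]
small_beaker [([474.0, 638.0, 60.0], 0.89), ([559.0, 180.0, 43.0], 0.88), ([371.0, 266.0, 61.0], 0.72), ([578.0, -332.0, 70.0], 0.68)]
sample_cup [([424.0, 143.0, 41.0], 0.71)]
shaker [([582.0, -329.0, 69.0], 0.72)]
bottle_a [([636.0, -37.0, 45.0], 0.67), ([577.0, -78.0, 40.0], 0.57), ([581.0, -330.0, 72.0], 0.47)]
fence_face [([581.0, -329.0, 73.0], 0.76), ([634.0, -37.0, 44.0], 0.7)]
```

View pics/scene0.png

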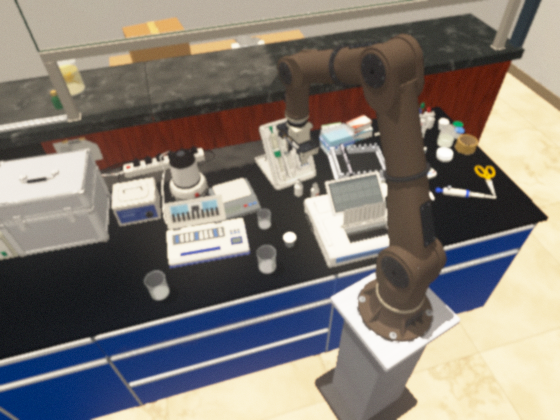

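View pics/side0.png

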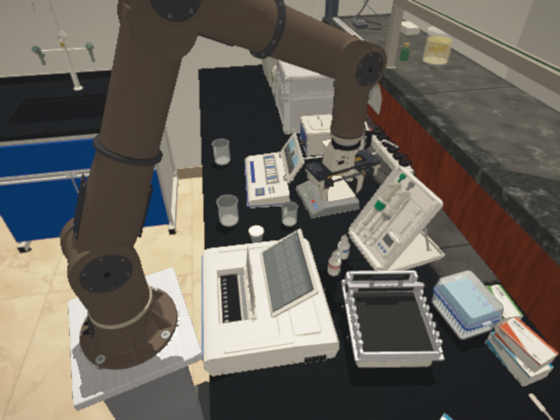

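Scene: beakers at (265,218), (267,260) and (157,287), cup at (290,239), bottles at (298,188) and (315,188). The shaker is right of centre, behind the white analyser. Side: beakers at (290,213) small, (228,210) larger and (221,152), cup at (256,233), shaker at (392,315), with its bar and handle near (385,280). The two cameras disagree by about 15 mm, so lens distortion is likely. I'll take close crops to check sizes.

```bash
python3 - <<'E'
from rig import get_state, viewer, r, spotter
import cv2, numpy as np
s=cv2.imread("pics/side0.png"); 
a=cv2.resize(s[185:255,200:320],(600,350),interpolation=cv2.INTER_CUBIC)
b=cv2.resize(s[225:375,325:455],(520,600),interpolation=cv2.INTER_CUBIC)[:600]
w=cv2.cvtColor(viewer.grab_frame("wrist"),cv2.COLOR_RGB2BGR)
cv2.imwrite("pics/w0.png",w)
m=np.zeros((600,800,3),np.uint8); m[:233,:400]=cv2.resize(a,(400,233)); m[:461,400:800]=cv2.resize(b,(400,461)); m[240:540,:400]=cv2.resize(w,(400,300))
cv2.imwrite("pics/m0.png",m)
print(viewer.camera_params("wrist"))
E
```

```text
{'vertical_fov': 68.70109945767787, 'cx': 280.98456200301496, 'cy': 211.7279243770995, 'world_from_camera': array([[ 9.99999912e-01,  3.28967858e-04,  2.59195525e-04,
         6.24838730e+02],
       [-3.85459637e-04,  9.64949237e-01,  2.62436318e-01,
         7.05553986e+01],
       [-1.63777411e-04, -2.62436395e-01,  9.64949280e-01,
         3.84325142e+02],
       [ 0.00000000e+00,  0.00000000e+00,  0.00000000e+00,
         1.00000000e+00]])}
```

View pics/m0.png

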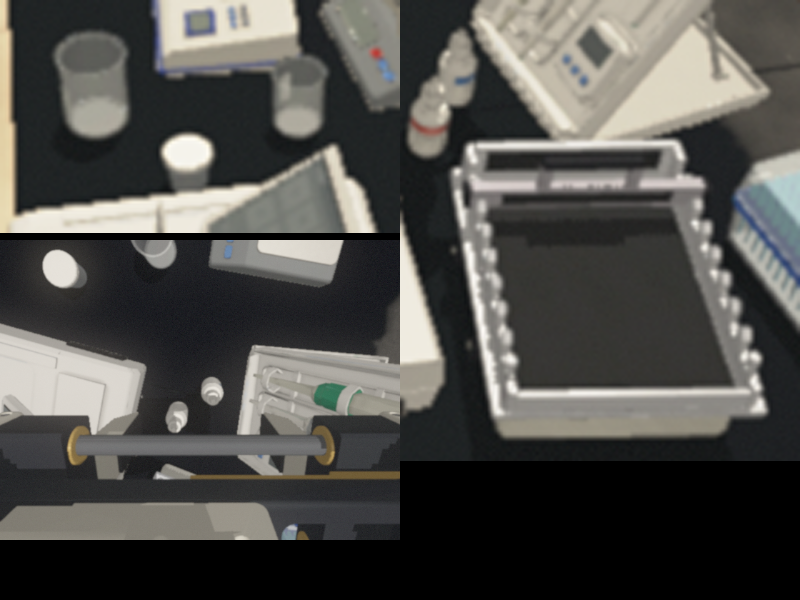

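The target is the smaller beaker, at about (558,186): crop (298,95), side (290,213). The look-alikes are the larger beaker at side (228,210) and the one at (221,152). The bar sits near the fence, with its handle visible in the right crop. Next I move over the bar and turn the tool.

Call:
servo_tool(targets=[[-4, 0, -0.8, 0, 0, 0], [-4, 0, -0.8, 0, 0, 0], [-4, 0, -0.8, 0, 0, -7], [-4, 0, -0.8, 0, 0, -7], [-4, 0, -0.8, 0, 0, -7]], gripper=1)

```text
clock: 1.27
ee_pos: [638.8, -200.8, 275.6]
tool_rot: [0.0, 0.564, 0.826, -0.0]
force: [1.6, -0.7, 1.2]
opening: 91.6
grip_force: 0.0
```

Call:
servo_tool(targets=[[-3, 0, 0, 0, 0, -7], [0, 0, 0, 0, 0, -7], [0, 0, 0, 0, 0, -7], [0, 0, 0, 0, 0, -7], [0, 0, 0, 0, 0, -7]])

```text
clock: 1.68
ee_pos: [650.2, -226.8, 274.5]
tool_rot: [-0.0, 0.29, 0.957, 0.0]
force: [1.2, 1.3, 0.9]
opening: 92.0
grip_force: 0.0
```

Call:
servo_tool(targets=[[0, 0, 0, 0, 0, -7], [0, 0, 0, 0, 0, -7], [0, 0, 0, 0, 0, -7], [0, 0, 0, 0, 0, -7], [0, 0, 0, 0, 0, -6]])

```text
clock: 2.1
ee_pos: [650.3, -226.7, 274.7]
tool_rot: [-0.0, -0.003, 1.0, -0.0]
force: [-0.2, -1.1, -0.3]
opening: 91.7
grip_force: 0.0
```

```bash
cat > h.py <<'E'
from rig import get_state, viewer, r, spotter
import cv2, numpy as np
from scipy.spatial.transform import Rotation as R
def grab(n,f):
    P=viewer.camera_params(n); im=viewer.grab_frame(n)
    cv2.imwrite(f"pics/{f}.png",cv2.cvtColor(im,cv2.COLOR_RGB2BGR)); np.save(f"pics/{f}.npy",P,allow_pickle=True)
    return P
def ld(f): return np.load(f"pics/{f}.npy",allow_pickle=True).item()
def ray(P,u,v):
    f=210/np.tan(np.radians(P["vertical_fov"]/2)); M=P["world_from_camera"]
    return M[:3,3],M[:3,:3]@np.array([(u-P["cx"])/f,-(v-P["cy"])/f,-1])
def at(P,u,v,z):
    o,d=ray(P,u,v); return o+d*(z-o[2])/d[2]
def proj(P,p):
    f=210/np.tan(np.radians(P["vertical_fov"]/2)); M=P["world_from_camera"]
    c=M[:3,:3].T@(np.asarray(p,float)-M[:3,3]); return np.array([P["cx"]-f*c[0]/c[2],P["cy"]+f*c[1]/c[2]])
def tool():
    s=get_state(); q=s["tool_rot"]; Rm=R.from_quat([q[1],q[2],q[3],q[0]]).as_matrix()
    return s,Rm
def spot(t,c):
    for d in spotter.recognise(t,c): print(t,c,np.round(d["point"],1),round(d["confidence"],2))
E
python3 - <<'E'
from h import *
s,Rm=tool(); print(s["clock"],s["ee_pos"],np.round(Rm,3),np.round(s["qpos"],2))
grab("wrist","w1")
for t in ["bar_grip","retaining_bar","shaker","fence_face"]: spot(t,"wrist")
grab("side","s1")
E
```

```text
2.1 [ 650.25442488 -226.65465463  274.69977845] [[-1.    -0.006 -0.   ]
 [-0.006  1.    -0.   ]
 [ 0.    -0.    -1.   ]] [ 0.42  0.54 -0.26  1.32  0.14  1.3   1.73]
bar_grip wrist [ 602.5 -244.7  119.4] 0.69
retaining_bar wrist [ 605.9 -246.5  118.8] 0.59
shaker wrist [ 578.8 -312.8   74.5] 0.94
fence_face wrist [ 584.8 -314.1   74.6] 0.74
```

View pics/w1.png

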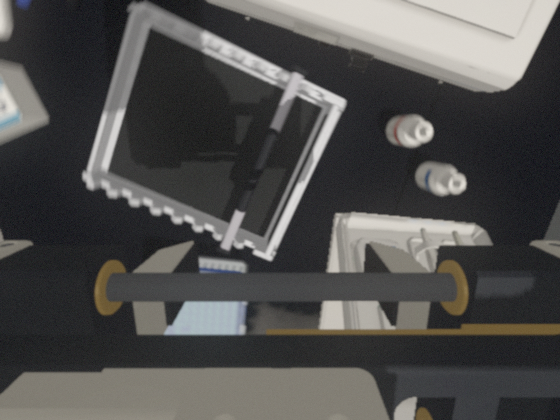

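The wrist view shows the shaker yawed about -22°. The bar runs from (297,80) to (230,245), with the fence to its right and the bottles at (408,131) and (440,180). I'll enlarge it to get precise pixels.

```bash
python3 - <<'E'
import cv2
s=cv2.imread("pics/w1.png")[55:275,75:355]
cv2.imwrite("pics/c1.png",cv2.resize(s,None,fx=2.7,fy=2.7,interpolation=cv2.INTER_CUBIC))
E
```

```text
(no output)
```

View pics/c1.png

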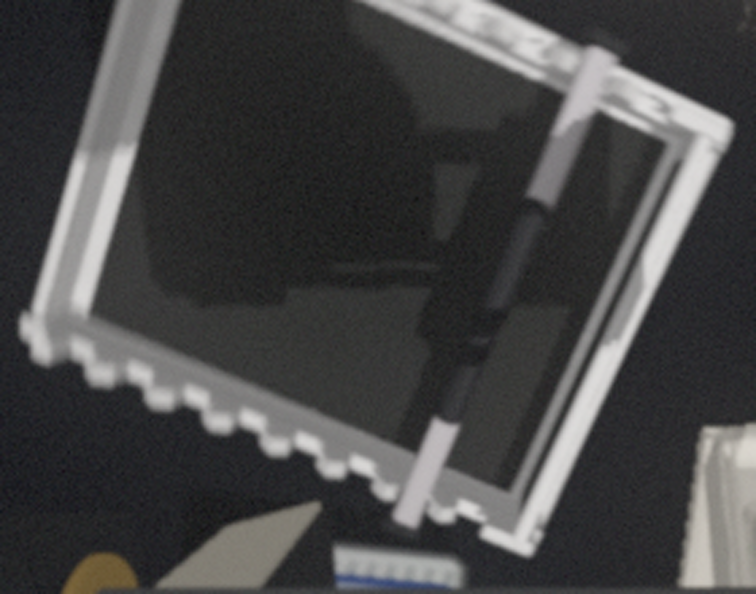

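```bash
python3 - <<'E'
from h import *
P=ld("w1")
g=lambda a,b,z:at(P,a/2.7+75,b/2.7+55,z)
A=g(600,48,118);B=g(407,524,118);H1=g(542,203,150);H2=g(448,420,150)
for n,p in zip("A B H1 H2".split(),(A,B,H1,H2)): print(n,np.round(p,1))
ang=lambda a,b:np.degrees(np.arctan2(*(b-a)[[1,0]]))
print("bar",np.linalg.norm(B-A),ang(A,B),(A+B)/2,"handle",np.linalg.norm(H2-H1),ang(H1,H2),(H1+H2)/2)
F1=g(733,125,116);F2=g(533,552,116);print("fence outer",F1,F2,np.linalg.norm(F2-F1),ang(F1,F2))
P=ld("s1")
S=viewer.camera_params("side")
# side picture earlier: bar ends and handle
S0=lambda u,v,z:at(S,u,v,z)
k=130/400
a=S0(325+75*k,225+184*k,118);b=S0(325+304*k,225+184*k,118);print("side bar",a,b,ang(a,b),(a+b)/2)
E
```

```text
A [ 530.2 -212.4  118. ]
B [ 704.4 -285.3  118. ]
H1 [ 581.2 -231.5  150. ]
H2 [ 653.2 -263.6  150. ]
bar 188.83117266476765 -22.71865789014921 [ 617.31560521 -248.83819408  118.        ] handle 78.77488243118648 -24.022737757213743 [ 617.2010051  -247.54501684  150.        ]
fence outer [ 554.56511774 -165.14779235  116.        ] [ 716.96221266 -235.5430001   116.        ] 176.9980274267642 -23.435563872015905
side bar [ 532.64679461 -211.61345661  118.        ] [ 701.21361741 -291.12792417  118.        ] -25.253668112372672 [ 616.93020601 -251.37069039  118.        ]
```

Call:
servo_tool(targets=[[1.6, -1.1, 1, 0, 0, 0], [1.7, -1.1, 1, 0, 0, 0], [0, 0, 1, 0, 0, 6], [0, 0, 1, 0, 0, 6], [0, 0, 1, 0, 0, 6]])

```text
clock: 2.82
ee_pos: [617.0, -249.0, 224.5]
tool_rot: [0.0, 0.161, 0.987, -0.0]
force: [-0.1, 0.4, -0.7]
opening: 92.0
grip_force: 0.0
```

Call:
servo_tool(targets=[[0, 0, 1, 0, 0, 5.6], [0, 0, 0, 0, 0, 0], [0, 0, 0, 0, 0, 0]])

```text
clock: 3.07
ee_pos: [617.1, -248.3, 214.5]
tool_rot: [-0.0, 0.204, 0.979, -0.0]
force: [0.9, 0.4, -0.2]
opening: 91.8
grip_force: 0.0
```

```bash
python3 - <<'E'
from h import *
s,Rm=tool(); print(s["clock"],s["ee_pos"],np.round(Rm,3),np.round(s["qpos"],2))
grab("wrist","w2")
im=cv2.imread("pics/w2.png"); cv2.imwrite("pics/c2.png",cv2.resize(im[0:300,100:460],None,fx=2,fy=2,interpolation=cv2.INTER_CUBIC))
E
```

```text
3.0667 [ 617.09605188 -248.27231279  214.52358339] [[-0.917  0.399 -0.001]
 [ 0.399  0.917 -0.   ]
 [ 0.001 -0.    -1.   ]] [ 0.41  0.53 -0.17  1.48  0.09  1.15  1.39]
```

View pics/c2.png

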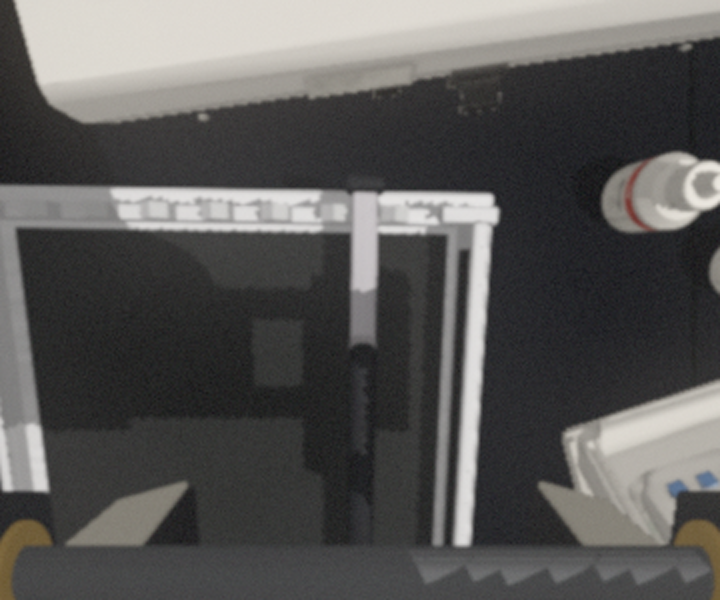

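The handle is at crop (362,345-545), midway between the fingers at 185 and 540, and the tool is aligned with it. Checking the centring in numbers.

```bash
python3 - <<'E'
from h import *
P=ld("w2"); s,Rm=tool()
g=lambda a,b,z:at(P,a/2+100,b/2,z)
for n,a,b,z in [("capend",366,178,118),("barlow",364,290,118),("handle end",362,345,150),("handle mid",361.5,450,150),("handle far",361.5,540,150),("barL",351,270,118),("barR",378,270,118)]:
    p=g(a,b,z); print(n,np.round(p,1),"tool",np.round(Rm.T@(p-s["ee_pos"]),1))
E
```

```text
capend [ 526.8 -207.4  118. ] tool [99.5  1.6 97.1]
barlow [ 564.2 -224.4  118. ] tool [58.5  0.8 97.1]
handle end [ 579.6 -232.   150. ] tool [41.3  0.  65.1]
handle mid [ 614.8 -247.4  150. ] tool [ 2.9 -0.2 65.1]
handle far [ 647.7 -261.8  150. ] tool [-33.   -0.2  65.2]
barL [ 555.2 -226.   118. ] tool [66.1 -4.3 97.1]
barR [ 559.4 -216.4  118. ] tool [66.1  6.2 97.1]
```

Call:
servo_tool(targets=[[0, 0.03, 3, 0, 0, 0], [0, 0, 3, 0, 0, 0], [0, 0, 1.5, 0, 0, 0], [0, 0, 0.6, 0, 0, 0], [0, 0, 0, 0, 0, 0]])

```text
clock: 3.53
ee_pos: [617.1, -248.2, 133.0]
tool_rot: [-0.001, 0.204, 0.979, 0.0]
force: [0.5, 0.3, 0.5]
opening: 91.9
grip_force: 0.0
```

Call:
servo_tool(targets=[[0, 0, 0, 0, 0, 0], [0, 0, 0, 0, 0, 0], [0, 0, 0, 0, 0, 0], [0, 0, 0, 0, 0, 0], [0, 0, 0, 0, 0, 0]], gripper=0, squeeze=30)

```text
clock: 3.95
ee_pos: [617.8, -248.4, 134.6]
tool_rot: [0.001, 0.205, 0.979, -0.0]
force: [0.7, -0.6, -0.6]
opening: 62.9
grip_force: 0.0
```

Call:
servo_tool(targets=[[0, 0, 0, 0, 0, 0], [0, 0, 0, 0, 0, 0], [0, 0, 0, 0, 0, 0], [0, 0, 0, 0, 0, 0], [0, 0, 0, 0, 0, 0]])

```text
clock: 4.37
ee_pos: [617.4, -248.3, 133.7]
tool_rot: [-0.0, 0.205, 0.979, 0.0]
force: [-0.5, -0.2, 0.2]
opening: 29.8
grip_force: 0.0
```

Call:
servo_tool(targets=[[0, 0, 0, 0, 0, 0], [0, 0, 0, 0, 0, 0], [0, 0, 0, 0, 0, 0], [0, 0, 0, 0, 0, 0], [0, 0, 0, 0, 0, 0]])

```text
clock: 4.78
ee_pos: [617.4, -248.3, 133.7]
tool_rot: [0.0, 0.205, 0.979, -0.0]
force: [0.5, -0.4, -0.7]
opening: 9.7
grip_force: 30.0
```

Call:
servo_tool(targets=[[0, 0, 0, 0, 0, 0], [0, 0, 0, 0, 0, 0]])

```text
clock: 4.95
ee_pos: [617.4, -248.2, 133.7]
tool_rot: [-0.0, 0.205, 0.979, 0.0]
force: [0.2, -0.7, -0.5]
opening: 9.7
grip_force: 30.0
```

Call:
servo_tool(targets=[[0, 0, -0.8, 0, 0, 0], [0, 0, -0.8, 0, 0, 0], [0, 0, -0.9, 0, 0, 0], [0, 0, 0, 0, 0, 0], [0, 0, 0, 0, 0, 0]])

```text
clock: 5.37
ee_pos: [618.0, -248.5, 159.9]
tool_rot: [0.001, 0.205, 0.979, -0.0]
force: [-0.1, 0.1, -2.8]
opening: 10.0
grip_force: 30.0
```

Call:
servo_tool(targets=[[0, -0.8, 0, 0, 0, 0], [0, -0.8, 0, 0, 0, 0], [0, -0.8, 0, 0, 0, 0], [0, 0, 0, 0, 0, 0], [0, 0, 0, 0, 0, 0]])

```text
clock: 5.78
ee_pos: [607.1, -271.6, 158.4]
tool_rot: [-0.0, 0.206, 0.979, -0.0]
force: [-0.1, 0.8, -2.3]
opening: 9.8
grip_force: 30.0
```

```bash
python3 - <<'E'
from h import *
s,Rm=tool(); print(s["clock"],s["ee_pos"],np.round(Rm,3),s["force"],s["ft_torque"],s["grip_force"])
grab("wrist","w3");grab("side","s3")
im=cv2.imread("pics/w3.png"); a=cv2.resize(im[60:280,100:400],(600,440),interpolation=cv2.INTER_CUBIC)
b=cv2.resize(cv2.imread("pics/s3.png")[230:380,330:450],(200,250),interpolation=cv2.INTER_CUBIC)
m=np.zeros((440,800,3),np.uint8);m[:,:600]=a;m[:250,600:]=b;cv2.imwrite("pics/c3.png",m)
E
```

```text
5.7833 [ 607.06370241 -271.61613668  158.4176614 ] [[-0.915  0.402 -0.001]
 [ 0.402  0.915 -0.   ]
 [ 0.    -0.    -1.   ]] [-0.13468584  0.77158219 -2.34446526] [ 0.15058287 -0.08447395 -0.01517168] 29.978398382663727
```

View pics/c3.png

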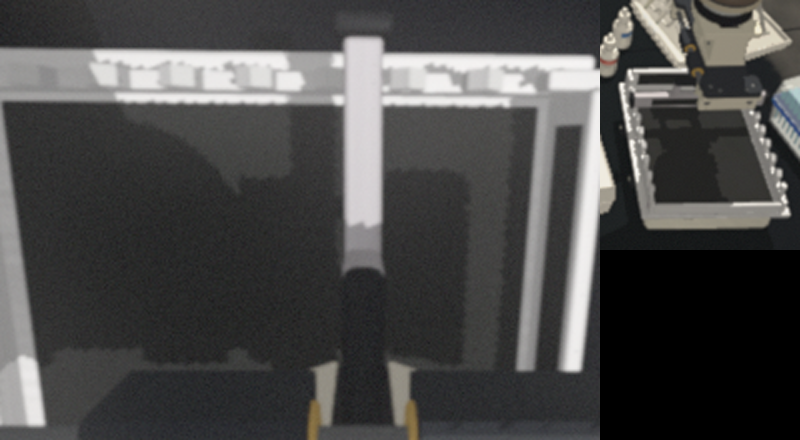

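The bar is lifted and hangs over the next gap. Lowering it with a check on the force.

Call:
servo_tool(targets=[[0, 0, 0.5, 0, 0, 0], [0, 0, 0.5, 0, 0, 0], [0, 0, 0.5, 0, 0, 0], [0, 0, 0, 0, 0, 0], [0, 0, 0, 0, 0, 0]])

```text
clock: 6.3
ee_pos: [607.5, -270.0, 143.0]
tool_rot: [-0.001, 0.204, 0.979, 0.0]
force: [0.0, -0.3, -1.0]
opening: 9.5
grip_force: 30.0
```

Call:
servo_tool(targets=[[0, 0, 0.3, 0, 0, 0], [0, 0, 0.3, 0, 0, 0], [0, 0, 0.3, 0, 0, 0], [0, 0, 0, 0, 0, 0], [0, 0, 0, 0, 0, 0]])

```text
clock: 6.72
ee_pos: [607.6, -270.2, 134.5]
tool_rot: [-0.0, 0.205, 0.979, 0.0]
force: [-0.1, 0.1, -1.5]
opening: 9.8
grip_force: 30.0
```

```bash
python3 - <<'E'
from h import *
for i in range(4):
    grab("side","s4"); s,Rm=tool(); print(s["clock"],s["ee_pos"],s["force"],s["ft_torque"])
E
```

```text
6.7667 [ 607.81050748 -270.26916091  134.70556214] [ 0.12528329 -0.12217185 -2.12461741] [ 0.0442433  -0.01907254 -0.00561757]
6.8167 [ 607.89349227 -270.29991749  134.84640286] [ 0.93337131 -0.08530278 -2.10943471] [ 0.05448076 -0.04819535  0.01259196]
6.8667 [ 607.89601333 -270.3346657   134.89704214] [ 0.45564722  0.07063968 -2.56754019] [ 0.01852655 -0.06528017  0.04198937]
6.9167 [ 607.95101779 -270.30758962  134.95002556] [ 0.57961025 -0.94637036 -2.40524742] [ 0.07481485 -0.05215953  0.05070557]
```

Call:
servo_tool(targets=[[0, 0, 0.12, 0, 0, 0], [0, 0, 0, 0, 0, 0], [0, 0, 0, 0, 0, 0]])

```text
clock: 7.17
ee_pos: [608.0, -270.3, 133.7]
tool_rot: [0.0, 0.205, 0.979, -0.0]
force: [0.3, -0.5, -1.6]
opening: 9.7
grip_force: 30.0
```

Call:
servo_tool(targets=[[0, 0, 0, 0, 0, 0], [0, 0, 0, 0, 0, 0], [0, 0, 0, 0, 0, 0], [0, 0, 0, 0, 0, 0], [0, 0, 0, 0, 0, 0]], gripper=1)

```text
clock: 7.58
ee_pos: [607.9, -270.2, 133.6]
tool_rot: [0.0, 0.205, 0.979, 0.0]
force: [0.1, 0.4, -0.7]
opening: 38.5
grip_force: 0.0
```

Call:
servo_tool(targets=[[0, 0, 0, 0, 0, 0], [0, 0, -1, 0, 0, 0], [0, 0, -3, 0, 0, 0], [0, 0, -4, 0, 0, 0], [0, 0, 0, 0, 0, 0]])

```text
clock: 8.0
ee_pos: [611.3, -271.3, 222.2]
tool_rot: [0.006, 0.205, 0.979, -0.001]
force: [2.0, 0.2, 1.4]
opening: 72.0
grip_force: 0.0
```

```bash
python3 - <<'E'
from h import *
s,Rm=tool(); print(s["clock"],s["ee_pos"],np.round(Rm,3),s["force"],s["opening"])
grab("wrist","w5")
im=cv2.imread("pics/w5.png"); cv2.imwrite("pics/c5.png",cv2.resize(im[40:280,100:380],None,fx=2.5,fy=2.5,interpolation=cv2.INTER_CUBIC))
E
```

```text
8.0 [ 611.34460778 -271.33195333  222.22981361] [[-0.916  0.401  0.011]
 [ 0.401  0.916 -0.004]
 [-0.011  0.001 -1.   ]] [1.99999642 0.24044676 1.41215256] 71.97876809765127
```

View pics/c5.png

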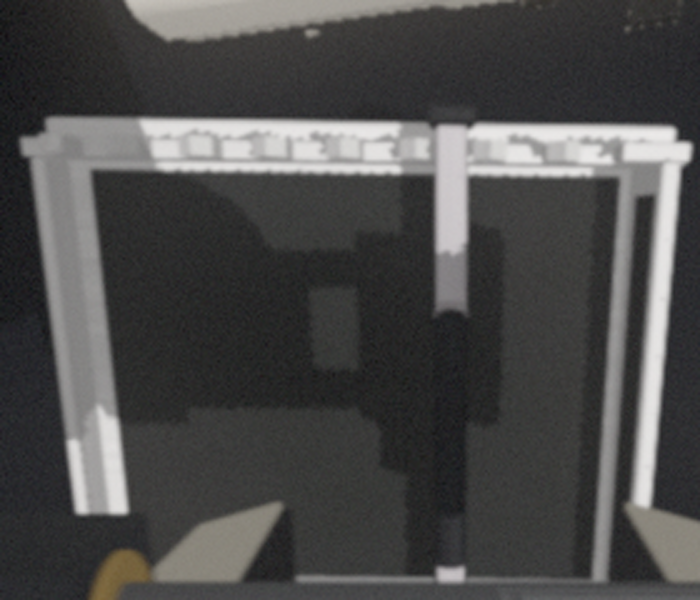

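The bar sits one notch further from the fence, with its underside level; crop (450,115) is its near end. Now the numeric check of seat height, bay and beaker.

```bash
python3 - <<'E'
from h import *
P=ld("w5"); s,Rm=tool(); c=np.array([607.9,-270.2]); yaw=np.radians(-23.6)
ex=np.array([np.cos(yaw),np.sin(yaw)]);ey=np.array([-ex[1],ex[0]])
g=lambda a,b,z:at(P,a/2.5+100,b/2.5+40,z)[:2]-c
for n,a,b,z in [("barL",436,200,118),("barR",468,200,118),("barLlo",435,250,118),("barRlo",467,250,118),("handle",450,315,150),("handle2",450,500,150),("farbarL",437,575,118),("farbarR",464,575,118),("capend",452,106,118),("fence top inner",657,300,116),("fence top inner2",648,400,116),("fence bottom",612,300,74),("fence bottom",605,400,74)]:
    d=g(a,b,z);print(n,round(d@ex,1),round(d@ey,1))
print("bay",c+35.5*ey)
E
```

```text
barL -72.2 -4.7
barR -72.1 5.4
barLlo -56.8 -5.1
barRlo -56.8 5.1
handle -40.1 -0.2
handle2 16.6 -0.3
farbarL 57.8 -5.2
farbarR 57.9 4.6
capend -99.7 0.4
fence top inner -40.6 67.8
fence top inner2 -6.7 67.2
fence bottom -36.0 61.7
fence bottom 3.5 61.1
bay [ 622.11239066 -237.6691231 ]
```

The bar is home: its width reads 10 mm at both ends, and the fence is 67 mm from the bar centre against 66 expected. The bay centre is about (622,-238). Next I raise, turn +90° and go over the beaker.

Call:
servo_tool(targets=[[0, 0, -2, 0, 0, 7], [0, 0, -2, 0, 0, 7], [0, 0, -2, 0, 0, 7], [0, 0, -2, 0, 0, 7], [0, 0, -2, 0, 0, 7]])

```text
clock: 8.47
ee_pos: [607.5, -270.1, 314.6]
tool_rot: [-0.0, 0.492, 0.871, 0.0]
force: [0.3, -0.7, -0.8]
opening: 91.5
grip_force: 0.0
```

Call:
servo_tool(targets=[[0, 0, 0, 0, 0, 7], [0, 0, 0, 0, 0, 7], [0, 0, 0, 0, 0, 7], [0, 0, 0, 0, 0, 7], [0, 0, 0, 0, 0, 7]])

```text
clock: 8.88
ee_pos: [607.6, -270.1, 313.5]
tool_rot: [-0.0, 0.731, 0.682, -0.0]
force: [0.1, -1.1, -0.7]
opening: 92.0
grip_force: 0.0
```

Call:
servo_tool(targets=[[0, 0, 0, 0, 0, 7], [0, 0, 0, 0, 0, 7], [0, 0, 0, 0, 0, 6], [3.1, -1.9, 0, 0, 0, 0], [3.1, -1.9, 0, 0, 0, 0]])

```text
clock: 9.3
ee_pos: [597.0, -199.7, 313.0]
tool_rot: [0.0, 0.838, 0.545, -0.001]
force: [1.3, 2.0, -0.1]
opening: 92.0
grip_force: 0.0
```

Call:
servo_tool(targets=[[3.1, -1.9, 0, 0, 0, 0], [3.1, -1.9, 0, 0, 0, 0], [3.1, -1.9, 0, 0, 0, 0], [3.1, -1.9, 0, 0, 0, 0], [3.1, -1.9, 0, 0, 0, 0]])

```text
clock: 9.72
ee_pos: [572.1, -16.5, 313.7]
tool_rot: [-0.0, 0.837, 0.548, 0.0]
force: [1.1, 0.1, 0.5]
opening: 92.1
grip_force: 0.0
```

Call:
servo_tool(targets=[[3.1, -1.9, 0, 0, 0, 0], [3.1, -1.9, 0, 0, 0, 0], [3.1, -1.9, 0.5, 0, 0, 0], [3.1, -1.9, 1, 0, 0, 0], [3.1, -1.9, 2, 0, 0, 0]])

```text
clock: 10.13
ee_pos: [548.3, 164.0, 280.4]
tool_rot: [0.0, 0.837, 0.547, 0.002]
force: [1.1, 0.5, -0.4]
opening: 91.6
grip_force: 0.0
```

Call:
servo_tool(targets=[[0, 0, 0, 0, 0, 0], [0, 0, 0, 0, 0, 0], [0, 0, 0, 0, 0, 0]])

```text
clock: 10.38
ee_pos: [547.9, 161.3, 278.6]
tool_rot: [0.0, 0.837, 0.548, -0.0]
force: [0.2, -0.8, -0.6]
opening: 92.2
grip_force: 0.0
```

```bash
python3 - <<'E'
from h import *
s,Rm=tool(); print(s["clock"],s["ee_pos"],np.round(Rm,3),np.round(s["qpos"],2))
grab("wrist","w6")
for t in ["small_beaker","sample_cup"]: spot(t,"wrist")
P=ld("w6"); print(proj(P,[558,186,0]),proj(P,[558,186,69]))
E
```

```text
10.3833 [547.85376809 161.3299925  278.56509748] [[ 0.4    0.916 -0.   ]
 [ 0.916 -0.4   -0.001]
 [-0.001  0.    -1.   ]] [-0.39  0.31  0.01  1.64 -0.    1.18 -0.79]
small_beaker wrist [358.5 290.5  53.7] 0.8
small_beaker wrist [558.2 187.8   4.9] 0.58
sample_cup wrist [428.  157.4  46.5] 0.66
[280.70844374 160.83765072] [280.67524604 166.96439407]
```

View pics/w6.png

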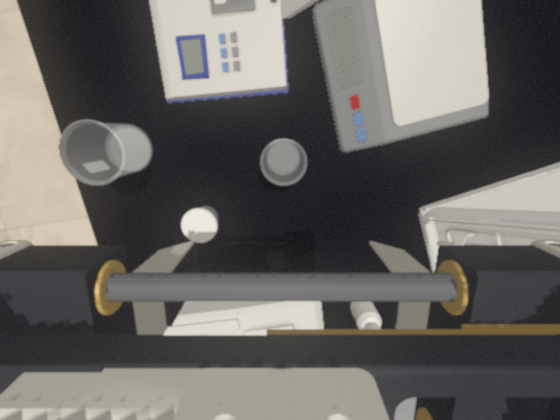

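The target is the beaker at (283,161), with a rim about 47 px wide, which is 55 mm at z=69. The larger beaker is at (110,150), the cup at (200,224) and the balance corner at (345,150). I'll turn the grasp about +14° to keep the right finger away from the balance.

```bash
python3 - <<'E'
from h import *
P=ld("w6"); s,Rm=tool()
im=cv2.imread("pics/w6.png",0)
c=cv2.HoughCircles(cv2.resize(im[125:200,245:325],None,fx=4,fy=4,interpolation=cv2.INTER_CUBIC),cv2.HOUGH_GRADIENT,1,40,param1=80,param2=25,minRadius=70,maxRadius=115)
print(None if c is None else [(x/4+245,y/4+125,r/4) for x,y,r in c[0][:4]])
for u,v in [(284,161)]+([] if c is None else [(x/4+245,y/4+125) for x,y,r in c[0][:3]]):
    p=at(P,u,v,69); print(p,"tool",Rm.T@(p-s["ee_pos"]))
a,b=at(P,260,161,69),at(P,307.5,161,69);print("diam",np.linalg.norm(a-b))
for u,v in [(345,152),(200,224)]: print(at(P,u,v,0),at(P,u,v,43))
cv2.imwrite("pics/c6.png",cv2.resize(im[110:250,180:380],None,fx=3.5,fy=3.5,interpolation=cv2.INTER_CUBIC))
E
```

```text
[(np.float32(283.375), np.float32(162.125), np.float32(24.05))]
[564.29357538 190.77004268  69.        ] tool [ 34.23060849   1.90235776 210.17607263]
[563.1136167  189.87303332  69.        ] tool [ 32.9343251    1.18362522 210.17497106]
diam 55.05662469135522
[643.60267676 161.68689142   0.        ] [636.79395907 168.16095747  43.        ]
[4.13393004e+02 1.49427039e+02 5.68434189e-14] [429.70941661 157.13263745  43.        ]
```

View pics/c6.png

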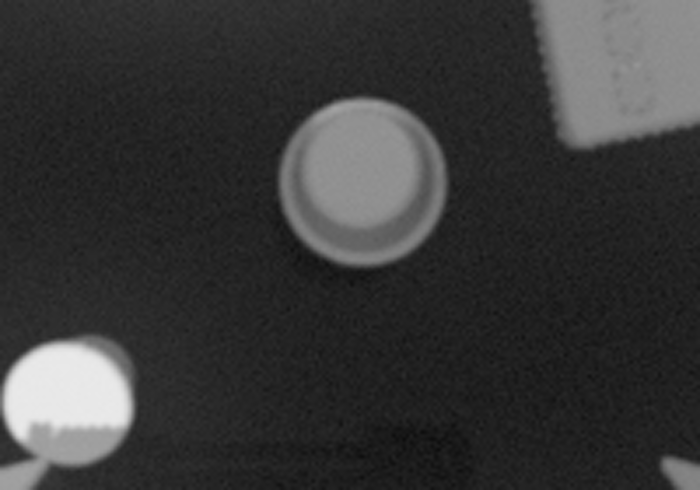

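Rim centre is at (283.9,162), so the beaker is at about (563.7,190) and its diameter is 55 mm. The cup and the balance corner (638,166) are placed too. I'll turn +35° so that the gripper clears the balance, go above the beaker and recheck numerically.

Call:
servo_tool(targets=[[1.6, 0.1, 0.5, 0, 0, 0], [1.7, 0.1, 0.5, 0, 0, 0], [0, 0, 1, 0, 0, 7], [0, 0, 1, 0, 0, 7], [0, 0, 1, 0, 0, 7]])

```text
clock: 10.95
ee_pos: [563.5, 192.6, 237.6]
tool_rot: [-0.0, 0.924, 0.383, 0.0]
force: [-0.0, 0.9, 0.2]
opening: 91.9
grip_force: 0.0
```

Call:
servo_tool(targets=[[0, 0, 1, 0, 0, 7], [0, 0, 1, 0, 0, 7], [0, 0, 0, 0, 0, 0], [0, 0, 0, 0, 0, 0], [0, 0, 0, 0, 0, 0]])

```text
clock: 11.37
ee_pos: [563.4, 192.0, 218.9]
tool_rot: [-0.0, 0.962, 0.273, 0.0]
force: [0.1, -0.3, -0.0]
opening: 92.3
grip_force: 0.0
```

```bash
python3 - <<'E'
from h import *
P=grab("wrist","w7"); s,Rm=tool(); print(s["clock"],s["ee_pos"],np.round(Rm,3))
im=cv2.imread("pics/w7.png",0); q=proj(P,[563.7,190,69]); print(q)
x0,y0=int(q[0])-55,max(0,int(q[1])-50); cr=cv2.resize(im[y0:y0+100,x0:x0+110],None,fx=4,fy=4,interpolation=cv2.INTER_CUBIC)
for p2 in (40,25,15):
    c=cv2.HoughCircles(cr,cv2.HOUGH_GRADIENT,1,60,param1=80,param2=p2,minRadius=90,maxRadius=150)
    if c is None: continue
    for x,y,rr in c[0][:3]:
        u,v=x/4+x0,y/4+y0; p=at(P,u,v,69); print(u,v,rr/4,p,"tool",Rm.T@(p-s["ee_pos"]))
    break
E
```

```text
11.4167 [563.421152   191.88011448 219.09513591] [[ 0.852  0.524  0.001]
 [ 0.524 -0.852  0.   ]
 [ 0.001  0.    -1.   ]]
[283.07901112 201.84712128]
282.875 200.625 27.95 [564.66064329 190.83406928  69.        ] tool [  0.35619448   1.53172114 150.09566059]
```

Call:
servo_tool(targets=[[0.03, 0.15, 3, 0, 0, 0], [0, 0, 4, 0, 0, 0], [0, 0, 4, 0, 0, 0], [0, 0, 3, 0, 0, 0], [0, 0, 2, 0, 0, 0]])

```text
clock: 11.83
ee_pos: [563.0, 189.9, 56.0]
tool_rot: [-0.0, 0.962, 0.272, -0.001]
force: [1.2, -0.0, -0.1]
opening: 91.9
grip_force: 0.0
```

Call:
servo_tool(targets=[[0, 0, 1.2, 0, 0, 0], [0, 0, 0.6, 0, 0, 0], [0, 0, 0, 0, 0, 0], [0, 0, 0, 0, 0, 0]])

```text
clock: 12.17
ee_pos: [564.9, 190.5, 41.7]
tool_rot: [-0.0, 0.963, 0.271, 0.001]
force: [0.5, -0.5, 0.1]
opening: 92.0
grip_force: 0.0
```

Call:
servo_tool(targets=[[0, 0, 0, 0, 0, 0], [0, 0, 0, 0, 0, 0], [0, 0, 0, 0, 0, 0], [0, 0, 0, 0, 0, 0], [0, 0, 0, 0, 0, 0]], gripper=0.4, squeeze=12)

```text
clock: 12.58
ee_pos: [564.2, 190.3, 41.0]
tool_rot: [-0.0, 0.963, 0.271, 0.0]
force: [0.6, -0.4, 1.1]
opening: 63.1
grip_force: 0.0
```

Call:
servo_tool(targets=[[0, 0, 0, 0, 0, 0], [0, 0, 0, 0, 0, 0], [0, 0, 0, 0, 0, 0], [0, 0, 0, 0, 0, 0], [0, 0, 0, 0, 0, 0]])

```text
clock: 13.0
ee_pos: [564.0, 190.4, 40.7]
tool_rot: [-0.0, 0.963, 0.271, 0.0]
force: [-1.7, 0.4, 2.0]
opening: 53.3
grip_force: 12.0
```

Call:
servo_tool(targets=[[0, 0, -0.5, 0, 0, 0], [0, 0, -1.5, 0, 0, 0], [0, 0, -3, 0, 0, 0], [0, 0, -3, 0, 0, 0], [0, 0, -3, 0, 0, 0]], squeeze=15)

```text
clock: 13.42
ee_pos: [563.4, 189.8, 151.6]
tool_rot: [0.0, 0.963, 0.27, -0.001]
force: [0.5, 0.3, -1.6]
opening: 52.9
grip_force: 15.0
```

Call:
servo_tool(targets=[[0, 0, -4, 0, 0, -5], [0, 0, -3, 0, 0, -6], [0, 0, -2, 0, 0, -6], [0, 0, 0, 0, 0, -6], [0, 0, 0, 0, 0, -6]])

```text
clock: 13.83
ee_pos: [564.6, 190.3, 242.6]
tool_rot: [0.0, 0.863, 0.505, 0.002]
force: [-0.4, 0.2, -1.9]
opening: 53.0
grip_force: 15.0
```

Call:
servo_tool(targets=[[0, 0, 0, 0, 0, -6], [0, 0, 0, 0, 0, 0], [0, 0, 0, 0, 0, 0]])

```text
clock: 14.08
ee_pos: [563.8, 189.9, 240.5]
tool_rot: [-0.0, 0.838, 0.546, -0.0]
force: [-0.1, -0.4, -0.9]
opening: 53.1
grip_force: 15.0
```

```bash
python3 - <<'E'
from h import *
grab("side","s8"); s,Rm=tool(); print(s["clock"],s["ee_pos"],np.round(Rm,4),s["force"],s["opening"],s["grip_force"])
b=np.array([622.1,-237.7,s["ee_pos"][2]]); print(Rm.T@(b-s["ee_pos"]))
E
```

```text
14.1333 [563.80365778 189.94103293 240.44541365] [[ 4.041e-01  9.147e-01 -4.000e-04]
 [ 9.147e-01 -4.041e-01 -2.000e-04]
 [-3.000e-04 -3.000e-04 -1.000e+00]] [ 0.24545521  1.86612713 -0.92240098] 53.280699590954704 14.999752469630039
[-3.67601131e+02  2.26151989e+02  5.35862965e-02]
```

Call:
servo_tool(targets=[[1e-09, 0, -1, 0, 0, 0], [-1.2, 0.74, -2, 0, 0, 0], [-2.3, 1.41, -1, 0, 0, 0], [-2.3, 1.41, 0, 0, 0, 0], [-2.3, 1.41, 0, 0, 0, 0]])

```text
clock: 14.55
ee_pos: [577.6, 95.5, 282.3]
tool_rot: [0.0, 0.837, 0.547, 0.001]
force: [0.2, -0.2, -2.3]
opening: 53.6
grip_force: 15.0
```

Call:
servo_tool(targets=[[-2.3, 1.41, 0, 0, 0, 0], [-2.3, 1.41, 0, 0, 0, 0], [-2.3, 1.41, 0, 0, 0, 0], [-2.3, 1.41, 0, 0, 0, 0], [-2.3, 1.41, 0, 0, 0, 0]])

```text
clock: 14.97
ee_pos: [595.7, -38.7, 281.4]
tool_rot: [0.0, 0.837, 0.547, 0.0]
force: [0.1, 0.1, -1.0]
opening: 53.4
grip_force: 15.0
```

Call:
servo_tool(targets=[[-2.3, 1.41, 0, 0, 0, 0], [-2.3, 1.41, 0, 0, 0, 0], [-2.3, 1.41, 0, 0, 0, 0], [-2.3, 1.41, 0, 0, 0, 0], [-2.3, 1.41, 0, 0, 0, 0]])

```text
clock: 15.38
ee_pos: [614.3, -172.3, 281.4]
tool_rot: [0.0, 0.837, 0.547, 0.0]
force: [0.3, -0.1, -0.7]
opening: 53.1
grip_force: 15.0
```

Call:
servo_tool(targets=[[-2.3, 1.41, 0, 0, 0, 0], [-2.3, 1.41, 0, 0, 0, 0], [-1.1, 0.7, 0, 0, 0, 0], [0, 0, 0, 0, 0, 0], [0, 0, 0, 0, 0, 0]])

```text
clock: 15.8
ee_pos: [623.6, -237.4, 280.7]
tool_rot: [-0.0, 0.837, 0.547, 0.0]
force: [-0.1, 0.5, -1.7]
opening: 52.9
grip_force: 15.0
```

```bash
python3 - <<'E'
from h import *
for i in range(3):
    P=grab("wrist","w9"); s,Rm=tool(); b=np.array([622.1,-237.7,s["ee_pos"][2]]); print(s["clock"],s["ee_pos"],Rm.T@(b-s["ee_pos"]),s["force"],s["opening"])
spot("small_beaker","wrist");spot("retaining_bar","wrist")
E
```

```text
15.85 [ 623.82077495 -236.01141463  280.66104783] [-2.23618585e+00 -9.01030602e-01 -1.91918412e-03] [-0.00732339  0.44651589 -0.54539993] 53.01746380250412
15.9 [ 623.95209869 -235.35533137  280.75166537] [-2.88902574 -0.76240319 -0.00349028] [-0.27502244  0.82600553 -0.72354896] 53.09204026093772
15.95 [ 623.95164704 -235.24903706  280.75307107] [-2.98590179 -0.72124556 -0.00338602] [ 0.91401072  0.04210935 -0.96933362] 53.24856965549522
small_beaker wrist [ 623.7 -243.3  281.7] 0.7
small_beaker wrist [ 625.5 -230.    73.7] 0.51
retaining_bar wrist [ 572.4 -255.8  115.2] 0.85
```

Call:
servo_tool(targets=[[-0.28, -0.07, 1, 0, 0, 0], [0, 0, 3, 0, 0, 0], [0, 0, 3, 0, 0, 0], [0, 0, 3, 0, 0, 0], [0, 0, 1.5, 0, 0, 0]])

```text
clock: 16.47
ee_pos: [619.7, -238.6, 161.2]
tool_rot: [-0.002, 0.837, 0.548, -0.002]
force: [-0.8, -0.7, -1.4]
opening: 53.1
grip_force: 15.0
```

Call:
servo_tool(targets=[[0, 0, 0, 0, 0, 0], [0, 0, 0, 0, 0, 0], [0, 0, 0, 0, 0, 0], [0, 0, 0, 0, 0, 0]])

```text
clock: 16.8
ee_pos: [622.8, -240.0, 167.3]
tool_rot: [0.001, 0.837, 0.548, 0.001]
force: [0.5, 0.5, -0.1]
opening: 53.2
grip_force: 15.0
```

```bash
python3 - <<'E'
from h import *
for i in range(3):
    P=grab("wrist","w10"); s,Rm=tool(); b=np.array([622.1,-237.7,s["ee_pos"][2]]); print(s["clock"],s["ee_pos"],Rm.T@(b-s["ee_pos"]),s["force"],s["opening"])
# brightness across the fence, at shaker x = -70..-50, +50..70 and z=116
im=cv2.GaussianBlur(cv2.imread("pics/w10.png",0),(3,3),0); c=np.array([607.9,-270.2]); yaw=np.radians(-23.6)
ex=np.array([np.cos(yaw),np.sin(yaw)]);ey=np.array([-ex[1],ex[0]])
for X in (-70,-60,60,70):
    print(X,[(y,*[int(im[int(round(v)),int(round(u))]) if 0<=v<420 and 0<=u<560 else -1 for u,v in [proj(P,[*(c+X*ex+y*ey),116])]]) for y in range(50,84,2)], proj(P,[*(c+X*ex+66*ey),116]))
E
```

```text
16.85 [ 622.72863557 -240.04307838  167.28497467] [ 1.89529703 -1.51427671 -0.0037693 ] [-0.59531311 -0.68911326 -1.05942728] 53.034146335571094
16.9 [ 622.57231955 -240.00528217  167.06033978] [ 1.92329355 -1.35585596 -0.00285803] [-0.62189944 -0.27542623 -0.49640745] 53.18207350756256
16.95 [ 622.41275486 -239.90206315  166.82353195] [ 1.89255884e+00 -1.16838161e+00 -1.77674628e-03] [-0.02660855  0.33232441 -0.18654088] 53.03547630214111
-70 [(50, 160), (52, 147), (54, 151), (56, 156), (58, 158), (60, 144), (62, 145), (64, 132), (66, 138), (68, 202), (70, 213), (72, 196), (74, 159), (76, 157), (78, 150), (80, 141), (82, 146)] [173.40944309 187.77210738]
-60 [(50, 64), (52, 65), (54, 64), (56, 66), (58, 66), (60, 66), (62, 60), (64, 56), (66, 98), (68, 204), (70, 214), (72, 193), (74, 158), (76, 157), (78, 181), (80, 215), (82, 215)] [188.52506243 187.75884609]
60 [(50, 65), (52, 65), (54, 66), (56, 65), (58, 65), (60, 58), (62, 54), (64, 75), (66, 194), (68, 214), (70, 205), (72, 161), (74, 159), (76, 171), (78, 213), (80, 213), (82, 213)] [369.61836295 187.5999687 ]
70 [(50, 127), (52, 129), (54, 130), (56, 132), (58, 128), (60, 130), (62, 131), (64, 141), (66, 203), (68, 214), (70, 200), (72, 160), (74, 159), (76, 144), (78, 135), (80, 153), (82, 199)] [384.68500316 187.58675039]
```

Call:
servo_tool(targets=[[0, 0, 0, 0, 0, 0], [0, 0, 0, 0, 0, 0], [0, 0, 0, 0, 0, 0], [0, 0, 0, 0, 0, 0], [0, 0, 0, 0, 0, 0]])

```text
clock: 17.37
ee_pos: [621.8, -239.7, 165.5]
tool_rot: [0.0, 0.837, 0.548, 0.0]
force: [0.0, -0.4, -1.2]
opening: 53.3
grip_force: 15.0
```

```bash
python3 - <<'E'
from h import *
for i in range(3):
    P=grab("wrist","w11"); s,Rm=tool(); b=np.array([622.1,-237.7,s["ee_pos"][2]]); print(s["clock"],s["ee_pos"],Rm.T@(b-s["ee_pos"]),s["force"],s["opening"])
E
```

```text
17.4167 [ 621.7947649  -239.75334331  165.52511598] [ 2.00373544e+00 -5.42615410e-01  1.74788221e-05] [ 0.2922532   0.80030889 -1.11284315] 53.483338516082156
17.4667 [ 621.80130144 -239.74193492  165.49910251] [ 1.99069286e+00 -5.43931067e-01  3.00080027e-06] [-0.32215897  0.29102403 -0.46270647] 53.12386821774554
17.5167 [ 621.76034601 -239.72764308  165.47383823] [ 1.99400044e+00 -5.00663087e-01 -2.17600873e-05] [-0.83088527  0.4805983  -0.55880025] 53.20357631550512
```

Call:
servo_tool(targets=[[0.2, 0, 0, 0, 0, 0], [0, 0, 0, 0, 0, 0], [0, 0, 0.5, 0, 0, 0], [0, 0, 0.5, 0, 0, 0], [0, 0, 0, 0, 0, 0]])

```text
clock: 17.93
ee_pos: [621.8, -237.6, 154.0]
tool_rot: [-0.001, 0.837, 0.548, -0.001]
force: [0.5, -0.6, -1.3]
opening: 52.7
grip_force: 15.0
```

Call:
servo_tool(targets=[[0, 0, 0.5, 0, 0, 0], [0, 0, 0.5, 0, 0, 0], [0, 0, 0, 0, 0, 0], [0, 0, 0, 0, 0, 0], [0, 0, 0, 0, 0, 0]])

```text
clock: 18.35
ee_pos: [622.6, -237.9, 145.5]
tool_rot: [0.0, 0.837, 0.548, -0.0]
force: [-0.3, 1.3, -0.1]
opening: 53.1
grip_force: 15.0
```

```bash
python3 - <<'E'
from h import *
for i in range(3):
    P=grab("side","s12"); s,Rm=tool(); b=np.array([622.1,-237.7,s["ee_pos"][2]]); print(s["clock"],s["ee_pos"],Rm.T@(b-s["ee_pos"]),s["force"],s["opening"])
E
```

```text
18.4 [ 622.7456125  -237.98264767  145.70722329] [ 4.20363755e-04 -7.04772991e-01 -2.55430575e-04] [ 0.15188581 -0.4173133  -0.98150451] 53.06413084756456
18.45 [ 622.74721829 -237.98488995  145.75238682] [ 1.85080988e-03 -7.07142340e-01 -3.00570028e-04] [-0.22329719 -0.43488283 -0.99874215] 53.41911668206222
18.5 [ 622.77204761 -237.92692354  145.78780298] [-6.11332285e-02 -7.06685857e-01 -3.37731597e-04] [-0.15519815 -0.21657226 -1.068732  ] 52.937287568132675
```

In the bay, centred with no contact. Lowering to about 115.

Call:
servo_tool(targets=[[0, 0, 0.6, 0, 0, 0], [0, 0, 0.6, 0, 0, 0], [0, 0, 0.6, 0, 0, 0], [0, 0, 0.6, 0, 0, 0], [0, 0, 0, 0, 0, 0]])

```text
clock: 18.92
ee_pos: [621.6, -237.5, 119.6]
tool_rot: [-0.001, 0.837, 0.548, -0.001]
force: [-0.6, -0.7, -1.0]
opening: 53.0
grip_force: 15.0
```

Call:
servo_tool(targets=[[0, 0, 0.3, 0, 0, 0], [0, 0, 0.25, 0, 0, 0], [0, 0, 0, 0, 0, 0], [0, 0, 0, 0, 0, 0], [0, 0, 0, 0, 0, 0]])

```text
clock: 19.33
ee_pos: [622.8, -238.0, 116.3]
tool_rot: [0.0, 0.837, 0.548, 0.0]
force: [0.7, -0.4, -1.3]
opening: 53.3
grip_force: 15.0
```

```bash
python3 - <<'E'
from h import *
for i in range(4):
    P=grab("side","s13"); s,Rm=tool(); b=np.array([622.1,-237.7,s["ee_pos"][2]]); print(s["clock"],s["ee_pos"],Rm.T@(b-s["ee_pos"]),s["force"],s["opening"])
E
```

```text
19.3833 [ 622.75718826 -237.96613716  116.30259786] [-1.92846244e-02 -7.08768928e-01 -3.27444328e-04] [-0.60063869 -0.04630668 -1.09986889] 53.10283215897362
19.4333 [ 622.75126943 -237.96058009  116.34060482] [-2.20222983e-02 -7.01119635e-01 -3.53561312e-04] [ 0.3527358  -0.44715108 -0.69158794] 53.06447538969013
19.4833 [ 622.75191025 -237.93288745  116.29918176] [-4.76481950e-02 -6.90617899e-01 -3.23272583e-04] [ 0.42023106 -0.24911996 -0.88938061] 53.30543116248374
19.5333 [ 622.75683775 -237.91159344  116.2646298 ] [-6.91410981e-02 -6.86605436e-01 -3.12969040e-04] [-0.87508401  0.0954768  -0.65626573] 53.222453527049446
```

Call:
servo_tool(targets=[[0, 0, 0.1, 0, 0, 0], [0, 0, 0.05, 0, 0, 0], [0, 0, 0, 0, 0, 0], [0, 0, 0, 0, 0, 0], [0, 0, 0, 0, 0, 0]])

```text
clock: 19.95
ee_pos: [622.7, -237.9, 114.7]
tool_rot: [0.0, 0.837, 0.548, 0.0]
force: [-0.7, 0.5, 1.5]
opening: 52.9
grip_force: 15.0
```

Call:
servo_tool(targets=[[0, 0, 0.05, 0, 0, 0], [0, 0, 0, 0, 0, 0], [0, 0, 0, 0, 0, 0], [0, 0, 0, 0, 0, 0]])

```text
clock: 20.28
ee_pos: [622.7, -237.9, 114.7]
tool_rot: [0.0, 0.837, 0.548, 0.0]
force: [-0.7, 0.2, 5.4]
opening: 53.4
grip_force: 15.0
```

Contact with the platform at 114.7, as predicted. Now open and retreat upward. The open fingers clear the rails by 20 mm along x.

Call:
servo_tool(targets=[[0, 0, 0, 0, 0, 0], [0, 0, 0, 0, 0, 0], [0, 0, 0, 0, 0, 0], [0, 0, 0, 0, 0, 0], [0, 0, 0, 0, 0, 0]], gripper=0.95)

```text
clock: 20.7
ee_pos: [622.6, -237.9, 113.9]
tool_rot: [-0.0, 0.837, 0.548, -0.0]
force: [-0.6, 0.1, -0.4]
opening: 82.2
grip_force: 0.0
```

Call:
servo_tool(targets=[[0, 0, -0.5, 0, 0, 0], [0, 0, -1, 0, 0, 0], [0, 0, -2, 0, 0, 0], [0, 0, -3, 0, 0, 0], [0, 0, -3, 0, 0, 0]])

```text
clock: 21.12
ee_pos: [622.2, -237.8, 210.5]
tool_rot: [-0.0, 0.837, 0.548, -0.0]
force: [0.7, -0.5, -0.5]
opening: 87.4
grip_force: 0.0
```

Call:
servo_tool(targets=[[0, 0, -3, 0, 0, 0], [0, 0, -3, 0, 0, 0], [0, 0, 0, 0, 0, 0], [0, 0, 0, 0, 0, 0], [0, 0, 0, 0, 0, 0]])

```text
clock: 21.53
ee_pos: [622.4, -237.8, 269.3]
tool_rot: [0.0, 0.837, 0.548, 0.0]
force: [0.3, -0.3, -0.2]
opening: 87.2
grip_force: 0.0
```

```bash
python3 - <<'E'
from h import *
P=grab("wrist","w14"); s,Rm=tool(); print(s["clock"],s["ee_pos"],s["force"],s["opening"])
c=np.array([607.9,-270.2]); yaw=np.radians(-23.6)
ex=np.array([np.cos(yaw),np.sin(yaw)]);ey=np.array([-ex[1],ex[0]])
im=cv2.imread("pics/w14.png",0); q=proj(P,[622.7,-237.9,143]); print(q)
x0,y0=int(q[0])-60,max(0,int(q[1])-50); cr=cv2.resize(im[y0:y0+100,x0:x0+120],None,fx=4,fy=4,interpolation=cv2.INTER_CUBIC)
for p2 in (40,25,15):
    k=cv2.HoughCircles(cr,cv2.HOUGH_GRADIENT,1,60,param1=80,param2=p2,minRadius=100,maxRadius=170)
    if k is None: continue
    for x,y,rr in k[0][:3]:
        p=at(P,x/4+x0,y/4+y0,143)[:2]-c; print("rim",p@ex,p@ey,rr/4)
    break
for t in ["small_beaker","retaining_bar","bar_grip","bottle_a"]: spot(t,"wrist")
grab("side","s14")
for t in ["small_beaker","retaining_bar","bar_grip","bottle_a","sample_cup"]: spot(t,"side")
E
```

```text
21.5833 [ 622.09119473 -237.65624336  268.41121165] [-0.17378215  0.61517377 -0.59513685] 87.1265020856349
[281.57942686 206.97142469]
rim 0.20981523252512024 35.37701654389287 29.525
small_beaker wrist [ 619.  -243.6   99. ] 0.89
small_beaker wrist [ 610.3 -274.3  114.5] 0.65
bar_grip wrist [ 609.4 -268.6  118.8] 0.76
bar_grip wrist [ 595.4 -277.1   71.9] 0.45
bottle_a wrist [584.9 -76.3  55.9] 0.92
bottle_a wrist [639.8 -35.   48.6] 0.58
small_beaker side [ 638.2 -223.4  123.2] 0.9
small_beaker side [471.3 638.3  59.8] 0.83
small_beaker side [371.9 264.3  61.3] 0.57
retaining_bar side [ 607.5 -274.   120.4] 0.73
bar_grip side [ 603.8 -272.1  117.1] 0.74
bottle_a side [ 604.  -275.1  115.9] 0.74
bottle_a side [634.7 -37.3  46.4] 0.66
bottle_a side [576.3 -77.3  42.9] 0.58
sample_cup side [426.  146.   38.8] 0.59
```

```bash
python3 -c "
from rig import r
print(r.job_done())"
```

```text
the job is handed in; nothing more can be done
None
```

The bar is seated in the next pair of notches, the small beaker stands upright in the bay centred between fence and bar, the cup and bottles are where they were, and the job was handed in at about 22 s (no verdict returned).

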